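# Start up and self-test the ambulance ventilator

## Task

Start up the transport ventilator on the ambulance counter with the closed fingertips: first switch it on by pressing the raised end of the large rocker fully down, then press the square key fully in so that it stays in, and then press the long bar key fully down, hold it there for two full seconds for the self-test, and let it come up again. Press the keys only in this order, never press the round mushroom-headed stop button, and leave the bandage roll, jar, tape and dressing pack where they stand.

Things in the scene. Friction and masses are not known exactly. Their poses are not given: they have to be found in the camera images.
- console: fixed grey ventilator, 270 x 440 mm. Four grey modules (130 x 92 mm, flat tops 58 mm high) stand on it in a row along its y, centres 98 mm apart, in varying order; a low hood (70 mm high) on the far side. All heights are above the work surface. Origin on the work surface under the middle of the row; x points across the row, away from the robot at yaw 0 (yaw within 0.3 rad), z up.
- rocker_press (a point): spot to press on the rocker, a white paddle 66 mm long (ventilator's x), 40 mm wide, pivoted at its module's centre 60 mm high. At the start its robot-side end (-x) is raised. The point is on that half's upper face, 22 mm from the pivot, 77 mm high; it moves with the paddle, 10 mm down when fully over (that end then still 8 mm above the module). Takes about 4 N; no spring, stays where left.
- rocker (a joint): tip angle of the rocker, rad: near 0 off (robot-side end raised), 0.40 fully on (robot-side end down).
- square_key_top (a point): centre of the upper face of the square key, white, 36 x 36 mm. In the middle of its own module. It stands 14 mm proud of its module (72 mm high) and goes straight down 7 mm with about 4 N; it latches: it stays where it is pushed.
- square_key (a joint): how far the square key is pressed in, m: near 0 out, 0.007 fully in.
- bar_key_top (a point): centre of the upper face of the long bar key, white, 84 mm long (ventilator's x), 24 mm wide (its y). In the middle of its own module. It stands 14 mm proud of its module (72 mm high) and goes straight down 7 mm against a spring (1.5 N at the top, 5 N fully down); it comes up by itself when let go.
- bar_key (a joint): how far the bar key is pressed down, m: 0 up, 0.007 fully down.
- stop_button_top (a point): centre of the top of the stop button, a white round mushroom head 44 mm in diameter on a short stem; not to be pressed. In the middle of its own module. Its top stands 31 mm above its module (89 mm high), higher than all the other keys.
- stop_button (a joint): how far the stop button is pressed, m: 0 up, 0.006 fully down.
- bandage: bystander: a loose upright white bandage roll, 48 mm in diameter, 60 mm high, beside the ventilator. Origin at the centre of its underside.
- pills: bystander: a loose amber jar with white cap, 44 mm in diameter, 75 mm high, beside the ventilator. Origin at the centre of its underside.
- tape: bystander: a loose ring of grey tape lying flat, 64 mm in diameter, 25 mm high, between the ventilator and the robot. Origin at the centre of its underside.
- dressing_pack: bystander: a loose flat white pack, 60 x 100 x 20 mm, between the ventilator and the robot. Origin at the centre of its underside.

How it is judged (in metres and radians):
On the way, in this order (a step that is already met when the one before it is completed fails the run):
1. the rocker is pressed over to on (value of joint rocker above 0.33 rad), for 0.1 s.
2. the square key is pressed fully in (value of joint rocker above 0.33 rad and value of joint square_key above 0.005 m), for 0.1 s.
3. the bar key is held fully down for two seconds (at least 1.8 s without a break), rocker on and square key in (all of step 2 and value of joint bar_key above 0.005 m), for 1.8 s.
At the end, for the whole second after the job is handed in: The rocker is fully on (over 0.33 of 0.40 rad), the square key is in (over 5 of 7 mm), the bar key, once held, is up again (under 1.5 mm), the stop button is up, and the four bystanders are within 25 mm of where they stood (all of step 2 and value of joint each of bar_key, stop_button below 0.0015 m and distance of each of bandage, pills, tape, dressing_pack from where it was at the start of the episode below 0.025 m); the robot touches nothing.
It fails at once if the square key is pressed (over 4 mm) while the rocker is not yet on (value of joint square_key above 0.004 m and value of joint rocker below 0.3 rad).
It fails at once if the bar key is pressed (over 3 mm) while the rocker is not on or the square key not in (value of joint bar_key above 0.003 m and (value of joint rocker below 0.3 rad or value of joint square_key below 0.0045 m)).
It fails at once if the round stop button is pressed (over 2.5 mm) (value of joint stop_button above 0.0025 m).
It fails at once if a bystander is pushed, lifted or carried (moved over 25 mm) (distance of any of bandage, pills, tape, dressing_pack from where it was at the start of the episode above 0.025 m).
It also fails if it takes over 45 s, if anything falls off the work surface, if the arm or the gripper's body presses on something with over 40 N, if the wrist force passes 120 N, or if a joint passes its speed limit or range.

## Robot

A 7-joint arm with a two-finger parallel gripper is mounted at the origin on the work surface. World frame = base frame: x ahead of the robot, y to its left, z up, the work surface at z = 0. Lengths are in mm, angles in rad, forces in N, time in s.
With the tool pointing down it reaches from about 400 to 850 mm from the base axis. Payload 4.4 kg.
Tool frame: the origin (TCP) lies at the very end of the fingers, on their centre line; the grasp point (between the pads) lies env.pinch_z behind it (env.pinch_z is the distance from the TCP to the grasp point, in mm); z points along the fingers, y is the direction in which the jaws open and shut (so a half turn about z gives the same grasp; the last joint's range is limited). The gripper opens to 94 mm and grips with 3 to 60 N. Pads are 16 mm wide; open, the fingers measure 119 mm over their backs; the gripper's body (75 mm by 177 mm) begins 78 mm behind the grasp point.
Start: joints at [-1.381, 0.628, 0.038, 1.517, -0.027, 0.996, -0.02], TCP at [164.437, 628.871, 205.478] pointing down, gripper open.
Joint ranges: [-3.06, 3.06], [-0.37, 2.12], [-1.25, 1.32], [0.18, 2.47], [-1.1, 4.24], [0.23, 1.98], [-2.94, 2.94]. Speed limits (rad/s): [2.57, 2.57, 3.14, 3.14, 3.14, 3.14, 3.14].

## Interface

Orientations are given as a unit quaternion [w, x, y, z].
In Python, from rig import env gives the robot as it stands.
- The arm moves only by the tool step_arm, never from a script. Its argument "commands" is a list of rows, each a list of 3 entries, a list of its own where there are three numbers: the shift along the world's x, y, z in cm, then the turn about the world's z in rad, then the opening in per cent of the stroke, from 0 (shut) to 100 (fully open). A call has 1 to 12 rows; each row shifts and turns the pose as measured when the row begins; what a row does not reach is not made up. A row lasts 1/12 s, in which the tool goes at most 41.7 mm and 7.16 degrees, less where a joint would pass 70% of its speed; a pose out of reach is approached as far as the arm can. A call with a gripper value outside its range is refused whole. The fingers move at their own pace and stop on an object; "newtons" is the grip in N (left out, the last holds). Time passes only in rows, so rows that do not move let the fingers close. It gives the time, the measured TCP pose, the force and the opening at its end, in the units of the state.
- env.read_state(): the state, without advancing time (a new reading comes with each control period).
- env.read_camera(name): name is "scene" or "top" or "wrist"; returns (picture, depth): 384x512x3 uint8, blue, green, red; 384x512 float32, mm along the optical axis (not along the pixel's ray), 0 where there is no reading.
- env.get_calibration(name): a dict with "vertical_fov" (degrees; the focal length in pixels is half the picture's height over the tangent of half this angle, whatever the lens; pixels are square), "cx", "cy" (the principal point, pixels), "R" (3x3) and "t" (3): a world point X has camera coordinates R X + t; the wrist camera has in their place "hand_eye" (4x4, takes a point from camera to tool coordinates, whose origin is the TCP and whose axes are the flange's). Camera axes: x right, y down, z forward; pixel columns grow to the right and rows downward; lengths in mm; the calibration is good to about 2 mm. A picture is of the moment at which its call begins: read the wrist's pose just before it. get_calibration takes no time and is no camera call.
- env.hand_in(): hands the job in, once; it reports no verdict.
The state is a dict: "clock": time; "joint_positions": joint angles; "qvel": joint speeds; "joint_torque": joint torques, N m; "tcp_pos": TCP position; "tcp_rot": TCP orientation; "force": force on the tool from outside, world axes, zero at the start; "ft_torque": the same for the moment, N m; "opening": finger opening in mm.
Only numpy, scipy, OpenCV 4.12 (cv2) and the standard library are available. Lean on these libraries where they do the work, as an engineer would, in place of code of your own. Each camera call takes 0.05 s, during which the arm holds its last target.

## Working session

There is one attempt and no reset: what is moved stays moved. The work goes in short steps, Python scripts to look and compute and a tool call to move; the robot and the scene stay as the last step left them, time stands still between calls to the robot, and variables do not carry over. Pictures are saved under pics/ and viewed, and the job is handed in when it is done.

Besides the shell and the picture viewer there is one more tool, called after "Request:" as name(argument=value, ...), one argument or row to a line, values as JSON. step_arm: Moves the arm, as the interface text tells. Its arguments: {"type":"object","properties":{"commands":{"type":"array"},"newtons":{"type":"number"}},"required":["commands"]}

```bash
ls; mkdir -p pics; python3 - <<'E'
from rig import env
import cv2,numpy as np
for n in ("top","scene"):
    p,d=env.read_camera(n); cv2.imwrite(f"pics/{n}0.png",p); np.save(f"pics/{n}0.npy",d)
    c=env.get_calibration(n); print(n,c)
print(env.read_state(),env.pinch_z)
E
```

```text
pics
top {'vertical_fov': 43.95940302064508, 'cx': 257.1053284268824, 'cy': 187.60549208571854, 'R': array([[-0.02642407, -0.99961268,  0.00873248],
       [-0.99804615,  0.02588588, -0.05686657],
       [ 0.0566185 , -0.01021807, -0.9983436 ]]), 't': array([  12.61743592,  512.01714136, 1396.33014527])}
scene {'vertical_fov': 48.90781827582195, 'cx': 264.3731455664631, 'cy': 189.03442486457442, 'R': array([[ 1.69144254e-02,  9.99856525e-01, -9.11715543e-04],
       [ 7.50626678e-01, -1.33005999e-02, -6.60592676e-01],
       [-6.60510024e-01,  1.04891875e-02, -7.50743954e-01]]), 't': array([ -16.2748585 , -328.83277865, 1376.68123812])}
{'clock': 0.1, 'joint_positions': array([-1.38078496,  0.62925356,  0.0384691 ,  1.51821374, -0.02696833,
        0.99629853, -0.01999098]), 'qvel': array([ 5.76705043e-04, -3.02771646e-03, -1.67818121e-03, -1.14233106e-03,
        9.32551437e-05,  1.59804384e-03,  1.07113245e-03]), 'joint_torque': array([ 2.75058024e-03, -5.50785542e+01,  1.14689011e+00, -1.87116373e+01,
       -5.23331494e-02,  1.93128968e-02,  5.83709721e-05]), 'tcp_pos': array([164.31833838, 628.29643402, 204.66393611]), 'tcp_rot': array([-7.76051214e-05,  1.27553310e-01,  9.91831371e-01, -8.23706805e-04]), 'force': array([ 0.09382253, -0.03839401,  0.47664263]), 'ft_torque': array([ 0.00233319,  0.00601683, -0.04372665]), 'opening': 93.84548016796951} 18.8
```

View pics/top0.png

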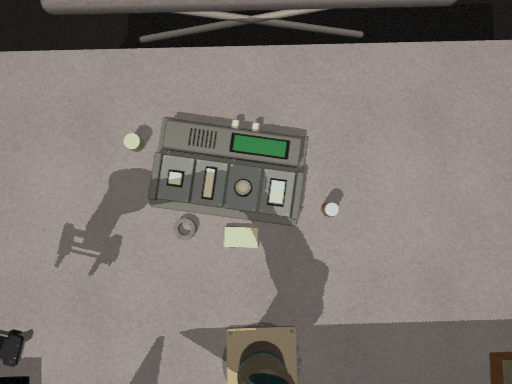

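View pics/scene0.png

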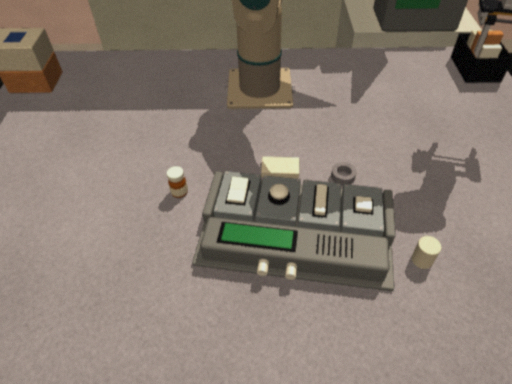

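The top view shows, left to right: square key (175,179), bar (209,183), stop button (243,188) and rocker (277,192). The bandage is at (132,141), the jar at (331,209), the tape at (185,228) and the pack at (241,237).

```bash
cat > h.py <<'E'
import cv2,numpy as np
from rig import env
def ray(n,u,v,z):
    c=env.get_calibration(n); f=192/np.tan(np.radians(c['vertical_fov'])/2)
    R=np.array(c['R']);t=np.array(c['t'])
    o=-R.T@t; d=R.T@np.array([(u-c['cx'])/f,(v-c['cy'])/f,1]); return o+d*(z-o[2])/d[2]
def proj(n,X):
    c=env.get_calibration(n); f=192/np.tan(np.radians(c['vertical_fov'])/2)
    p=np.array(c['R'])@X+np.array(c['t']); return p[:2]/p[2]*f+[c['cx'],c['cy']]
E
python3 - <<'E'
from h import *
p=cv2.imread('pics/top0.png'); c=p[110:260,110:350]
cv2.imwrite('pics/topz.png',cv2.resize(c,None,fx=3.3,fy=3.3,interpolation=cv2.INTER_CUBIC))
p2=cv2.imread('pics/scene0.png'); cv2.imwrite('pics/scz.png',cv2.resize(p2[150:290,190:400],None,fx=3.8,fy=3.8,interpolation=cv2.INTER_CUBIC))
for n,im,reg in (("top",p,(140,215,155,300)),("scene",p2,(170,235,205,390))):
    d=np.load(f'pics/{n}0.npy')
    r0,r1,c0,c1=reg
    hsv=cv2.cvtColor(im,cv2.COLOR_BGR2HSV)
    m=np.zeros(im.shape[:2],np.uint8); m[r0:r1,c0:c1]=(im[r0:r1,c0:c1].min(2)>0)*(im[r0:r1,c0:c1,2]>im[r0:r1,c0:c1,0].astype(int)+8)*(im[r0:r1,c0:c1,2]>110)
    k,l,s,ce=cv2.connectedComponentsWithStats(m)
    for i in range(1,k):
        if s[i,4]>20:
            rr=cv2.minAreaRect(np.argwhere(l==i)[:,::-1].astype(np.float32))
            print(n,s[i],ce[i].round(1),rr, ray(n,*rr[0],72).round(1), ray(n,*ce[i],89).round(1))
E
```

```text
top [ 155  140  145   38 1310] [221.8 150.6] ((227.0, 158.5), (37.0, 144.0), 90.0) [594.3  83.5  72. ] [614.9  96.8  89. ]
top [203 169  12  29 219] [208.5 183.8] ((208.5599822998047, 182.5800018310547), (8.34386157989502, 28.42569351196289), 8.130102157592773) [526.8 137.4  72. ] [522.2 136.1  89. ]
top [168 173  14  12  79] [175.1 180.5] ((176.00001525878906, 180.50001525878906), (8.9442720413208, 15.652474403381348), 63.43495178222656) [535.1 229.8  72. ] [533.9 229.5  89. ]
top [292 173   8  42 188] [296.7 196.9] ((297.53045654296875, 193.77688598632812), (5.674755573272705, 41.56983184814453), 7.765166282653809) [ 488.4 -114.7   72. ] [ 479.  -110.4   89. ]
top [236 180  15  15 170] [242.8 186.9] ((242.75003051757812, 186.75001525878906), (13.435027122497559, 14.142135620117188), 45.0) [512.4  40.6  72. ] [511.1  40.2  89. ]
top [269 191  15  13 162] [276.1 197. ] ((276.0, 197.0), (12.0, 14.0), 90.0) [480.8 -53.2  72. ] [480.  -52.5  89. ]
top [155 202  91  13 820] [191.8 209.4] ((200.0, 208.0), (90.0, 12.0), 0.0) [455.2 163.2  72. ] [451.7 184.2  89. ]
scene [205 170  17  44 49
[... 555 characters left out ...]
 304] [320.6 198.8] ((320.4779052734375, 198.9198760986328), (10.301531791687012, 30.16876983642578), 3.012787342071533) [534.2 136.4  72. ] [548.1 133.5  89. ]
scene [343 196  41  35 898] [364. 216.] ((363.77227783203125, 212.27723693847656), (41.592552185058594, 32.23920440673828), 5.7105937004089355) [574.8 229.2  72. ] [598.4 222.7  89. ]
scene [386 208   4  27  89] [387.8 220.4] ((387.5, 221.0), (26.0, 3.0), 90.0) [600.1 277.2  72. ] [611.2 271.7  89. ]
scene [299 211  41  15 364] [321.1 218.5] ((319.0, 218.0), (14.0, 40.0), 90.0) [589.1 127.3  72. ] [603.4 128.7  89. ]
scene [205 218 151  17 590] [265.4 227.9] ((280.0, 226.0), (150.0, 16.0), 0.0) [609.5  40.1  72. ] [626.3   7.9  89. ]
```

View pics/topz.png

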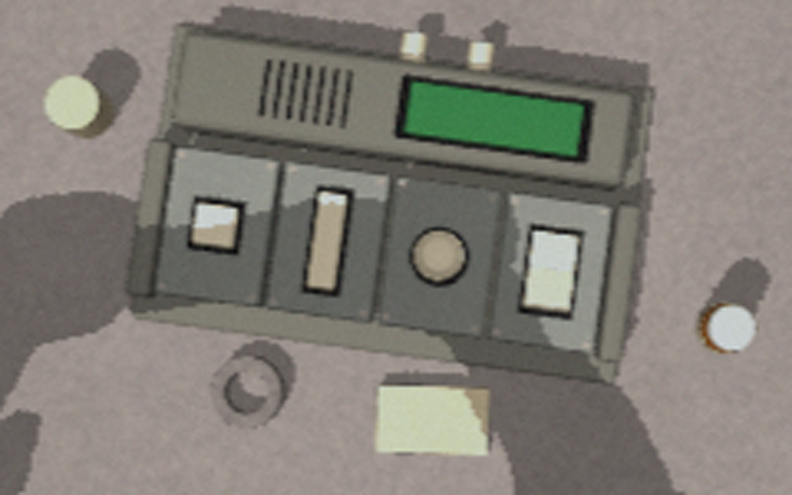

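View pics/scz.png

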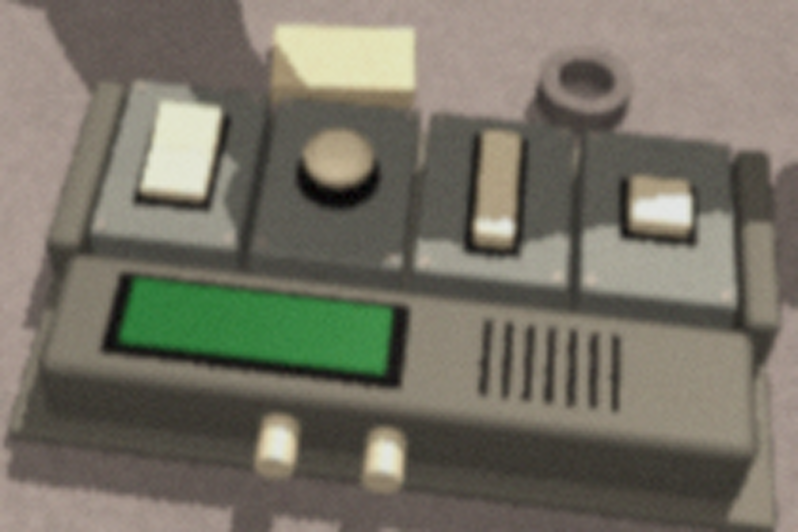

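```bash
python3 - <<'E'
from h import *
T=dict(sq=(215,225,72),bar=(328,241.5,72),stop=(438,255,86),rock=(553,270,64))
S=dict(sq=(660,206,72),bar=(497,189.5,72),stop=(339,158,86),rock=(182,151,64))
P={}
for k in T:
    u,v,z=T[k]; a=ray('top',110+(u+.5)/3.3-.5,110+(v+.5)/3.3-.5,z)
    u,v,z=S[k]; b=ray('scene',190+(u+.5)/3.8-.5,150+(v+.5)/3.8-.5,z)
    P[k]=(a+b)/2; print(k,a.round(1),b.round(1))
ks=['sq','bar','stop','rock']
for n in(0,1):pass
for a,b in zip(ks,ks[1:]): dd=P[b]-P[a]; print(np.linalg.norm(dd[:2]), np.arctan2(dd[0],-dd[1]))
d=np.load('pics/top0.npy')
c=env.get_calibration('top')
f=192/np.tan(np.radians(c['vertical_fov'])/2)
for k,(u,v) in dict(sq=(175,178),bar=(209,183),stop=(243,187),rock_r=(276,199),rock_f=(279,186),mod=(255,175),table=(200,300),pack=(241,238)).items():
    z=np.median(d[v-1:v+2,u-1:u+2]);X=np.array([(u-c['cx'])/f*z,(v-c['cy'])/f*z,z]);print(k,(np.array(c['R']).T@(X-c['t'])).round(1))
E
```

```text
sq [542.8 233.   72. ] [550.5 232.4  72. ]
bar [526.  136.1  72. ] [535.9 136.1  72. ]
stop [511.1  41.3  86. ] [521.1  40.7  86. ]
rock [496.8 -57.5  64. ] [494.5 -55.7  64. ]
97.89968361902932 -0.16083589224927322
96.19820857905782 -0.15491971045795166
99.78912724373372 -0.20677664625821973
sq [542.6 233.1  68.2]
bar [525.6 136.3  71. ]
stop [510.8  39.6  86.8]
rock_r [475.  -52.8  76.1]
rock_f [512.2 -62.9  67.2]
mod [546.3   4.7  56.2]
table [184.5 176.8  -2.9]
pack [364.9  50.5  18.9]
```

Row geometry checks out: the top-view pitch comes to 294 mm against the stated 294, and yaw is about -0.157. The top-view depth on the raised rocker half agrees with the computed press point, about (474.5, -53.5, 77). Next I close the fingers and travel high.

Request:
step_arm(
  commands=[
    [[2, -2, 0], 0.05, 0],
    [[3, -2.5, 0], 0.05, 0],
    [[3, -2.5, 0], 0, 0],
    [[3, -2.5, 0], 0, 0],
    [[3, -2.5, 0], 0, 0],
    [[3, -2.5, 0], 0, 0],
    [[3, -2.5, 0], 0, 0],
    [[3, -2.5, 0], 0, 0],
    [[3, -2.5, 0], 0, 0],
    [[3, -2.5, 0], 0, 0],
    [[1.5, -3.5, 0], 0, 0],
    [[1, -3.5, 0], 0, 0],
  ],
  newtons=20,
)

```text
clock: 1.1
tcp_pos: [479.4, 304.4, 198.9]
tcp_rot: [-0.004, 0.064, 0.998, -0.002]
force: [0.6, -0.5, 1.0]
opening: 17.3
```

Request:
step_arm(
  commands=[
    [[0, -3.5, 0], 0, 0],
    [[0, -3.5, 0], 0, 0],
    [[0, -3.5, 0], 0, 0],
    [[0, -3.5, 0], 0, 0],
    [[0, -3.5, 0], 0, 0],
    [[0, -3.5, 0], 0, 0],
    [[0, -3.5, 0], 0, 0],
    [[0, -3.5, 0], 0, 0],
    [[0, -3.5, 0], 0, 0],
    [[0, -1.5, 0], 0, 0],
    [[0, 0, 0], 0, 0],
    [[0, 0, 0], 0, 0],
  ],
)

```text
clock: 2.1
tcp_pos: [477.3, -53.3, 195.8]
tcp_rot: [-0.006, 0.073, 0.997, -0.005]
force: [0.3, 0.0, -0.0]
opening: 0.7
```

```bash
python3 - <<'E'
from h import *
s=env.read_state();print({k:np.round(s[k],3) for k in('clock','tcp_pos','tcp_rot','force','opening','qvel')})
for n in('wrist','top'):
    p,d=env.read_camera(n); cv2.imwrite(f'pics/{n}1.png',p); np.save(f'pics/{n}1.npy',d)
print(env.get_calibration('wrist'))
E
```

```text
{'clock': np.float64(2.1), 'tcp_pos': array([477.279, -53.349, 195.844]), 'tcp_rot': array([-0.006,  0.073,  0.997, -0.005]), 'force': array([ 0.291,  0.023, -0.035]), 'opening': np.float64(0.721), 'qvel': array([ 0.023,  0.003,  0.013,  0.002, -0.001,  0.001,  0.006])}
{'vertical_fov': 70.98895578799316, 'cx': 250.96737123623333, 'cy': 192.42130903886357, 'hand_eye': array([[-5.80092281e-04, -9.58669154e-01, -2.84522614e-01,
         8.29371844e+01],
       [ 9.99999641e-01, -7.31745790e-04,  4.26714921e-04,
         1.03359400e+00],
       [-6.17276657e-04, -2.84522264e-01,  9.58669234e-01,
        -1.79025184e+02],
       [ 0.00000000e+00,  0.00000000e+00,  0.00000000e+00,
         1.00000000e+00]])}
```

View pics/wrist1.png

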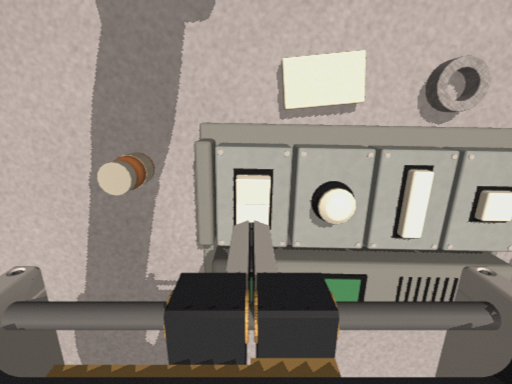

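The wrist view shows the fingertips (252,225) lined up laterally with the rocker. Its raised end spans columns 237–270, with the edge at row 178 and the pivot crease at row 205. The stop is at (337,206), the bar at (416,204) and the square at (496,207). I cross-check these with rays.

```bash
python3 - <<'E'
from h import *
from scipy.spatial.transform import Rotation as Ro
s=env.read_state();q=s['tcp_rot'];c=env.get_calibration('wrist');f=192/np.tan(np.radians(c['vertical_fov'])/2)
R=Ro.from_quat([*q[1:],q[0]]).as_matrix();H=np.array(c['hand_eye'])
def w(u,v,z):
    o=R@H[:3,3]+s['tcp_pos'];d=R@H[:3,:3]@np.array([(u-c['cx'])/f,(v-c['cy'])/f,1]);return (o+d*(z-o[2])/d[2]).round(1)
print('edge',w(253,177.5,81),'crease',w(253,205,68),'stop',w(337,206,87),'bar',w(416.5,203,72),'sq',w(497,206,72))
p=cv2.imread('pics/wrist1.png');cv2.imwrite('pics/w1z.png',cv2.resize(p[140:260,200:350],None,fx=5,fy=5,interpolation=cv2.INTER_CUBIC))
E
```

```text
edge [463.6 -47.5  81. ] crease [500.1 -52.7  68. ] stop [508.3  41.8  87. ] bar [523.4 138.7  72. ] sq [540.4 232.3  72. ]
```

View pics/w1z.png

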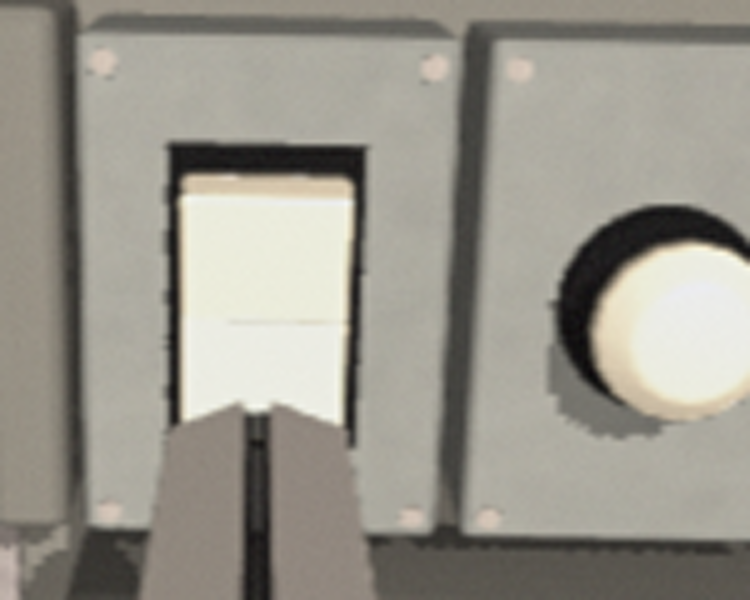

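Request:
step_arm(
  commands=[
    [[-0.2, 0, -2], 0, 0],
    [[-0.1, 0, -2.5], 0, 0],
    [[-0.1, 0, -2.5], 0, 0],
    [[0, 0, -2], 0, 0],
    [[0, 0, -1], 0, 0],
    [[0, 0, 0], 0, 0],
  ],
)

```text
clock: 2.7
tcp_pos: [476.7, -37.7, 93.4]
tcp_rot: [-0.003, 0.062, 0.998, -0.001]
force: [-0.6, 0.3, 1.3]
opening: 0.7
```

Request:
step_arm(
  commands=[
    [[-0.3, -0.8, 0], 0, 0],
    [[0, -0.8, 0], 0, 0],
    [[0, 0, 0], 0, 0],
  ],
)

```text
clock: 2.95
tcp_pos: [474.1, -50.6, 93.8]
tcp_rot: [-0.003, 0.058, 0.998, -0.001]
force: [-0.2, 1.0, 0.2]
opening: 0.6
```

Request:
step_arm(
  commands=[
    [[0, -0.2, -0.6], 0, 0],
    [[0, -0.1, -0.6], 0, 0],
    [[0, 0, -0.5], 0, 0],
    [[0, 0, -0.4], 0, 0],
  ],
)

```text
clock: 3.28
tcp_pos: [475.8, -54.7, 74.2]
tcp_rot: [-0.0, 0.059, 0.998, -0.0]
force: [-4.0, 0.8, 6.0]
opening: 0.6
```

Request:
step_arm(
  commands=[
    [[0, 0, -0.4], 0, 0],
    [[0, 0, -0.4], 0, 0],
    [[0, 0, -0.4], 0, 0],
  ],
)

```text
clock: 3.53
tcp_pos: [473.4, -54.3, 67.5]
tcp_rot: [-0.002, 0.059, 0.998, -0.0]
force: [-14.5, 2.2, 80.7]
opening: 0.2
```

The force jumped to 80 N, so the rocker is at its end stop. I lift off and check.

Request:
step_arm(
  commands=[
    [[0, 0, 0.8], 0, 0],
    [[0, 0, 2], 0, 0],
    [[0, 0, 3], 0, 0],
    [[0, 0, 3], 0, 0],
    [[0, 0, 1], 0, 0],
  ],
)

```text
clock: 3.95
tcp_pos: [472.3, -53.9, 169.0]
tcp_rot: [-0.003, 0.059, 0.998, 0.0]
force: [0.7, -0.8, 0.2]
opening: 0.2
```

```bash
python3 - <<'E'
from h import *
s=env.read_state();print({k:np.round(s[k],3) for k in('clock','tcp_pos','force','qvel')})
p,d=env.read_camera('wrist'); cv2.imwrite('pics/wrist2.png',p)
q,d=env.read_camera('scene'); cv2.imwrite('pics/s2.png',q)
a=cv2.resize(p[100:260,170:512],(684,320)); b=cv2.resize(q[150:260,190:400],(500,262)); 
o=np.zeros((590,700,3),np.uint8);o[:320,:684]=a;o[325:587,:500]=b;cv2.imwrite('pics/c2.png',o)
E
```

```text
{'clock': np.float64(3.95), 'tcp_pos': array([472.324, -53.946, 169.012]), 'force': array([ 0.682, -0.835,  0.233]), 'qvel': array([-0.01 , -0.161,  0.007, -0.103,  0.003,  0.29 , -0.004])}
```

View pics/c2.png

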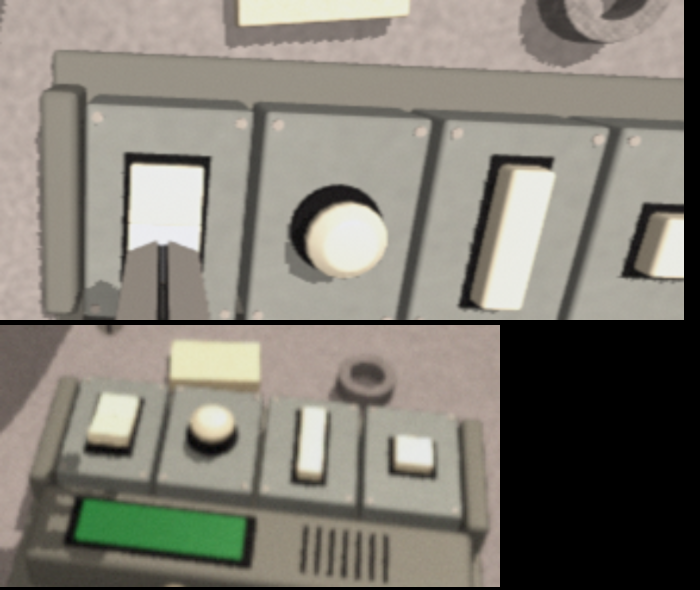

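The rocker is tipped: in the scene view its far end is now raised, and in the wrist view its robot-side end has dropped. Next is the square key at about (541.5, 232.5).

Request:
step_arm(
  commands=[
    [[0.5, 2, 0.5], 0, 0],
    [[0.8, 3.2, 0], 0, 0],
    [[0.8, 3.2, 0], 0, 0],
    [[0.8, 3.2, 0], 0, 0],
    [[0.8, 3.2, 0], 0, 0],
    [[0.8, 3.2, 0], 0, 0],
    [[0.8, 3.2, 0], 0, 0],
    [[0.8, 3.2, 0], 0, 0],
    [[0.8, 2.2, 0], 0, 0],
    [[0.4, 1, 0], 0, 0],
    [[0, 0, 0], 0, 0],
    [[0, 0, 0], 0, 0],
  ],
)

```text
clock: 5.05
tcp_pos: [536.6, 230.9, 153.6]
tcp_rot: [-0.014, 0.063, 0.998, -0.005]
force: [0.8, -0.9, 0.1]
opening: 0.5
```

Request:
step_arm(
  commands=[
    [[0.3, 0, -2], 0, 0],
    [[0.2, 0, -2], 0, 0],
    [[0, 0, -1.5], 0, 0],
    [[0, 0, 0], 0, 0],
    [[0, 0, 0], 0, 0],
  ],
)

```text
clock: 5.47
tcp_pos: [540.3, 219.0, 95.3]
tcp_rot: [-0.016, 0.068, 0.998, -0.009]
force: [0.2, -0.1, -0.0]
opening: 0.6
```

Request:
step_arm(
  commands=[
    [[0.1, 0.8, 0], 0, 0],
    [[0, 0.6, 0], 0, 0],
    [[0, 0, 0], 0, 0],
  ],
)

```text
clock: 5.72
tcp_pos: [542.2, 230.7, 97.2]
tcp_rot: [-0.015, 0.07, 0.997, -0.009]
force: [0.3, 0.0, -0.8]
opening: 0.5
```

Request:
step_arm(
  commands=[
    [[0, 0.1, -0.6], 0, 0],
    [[0, 0.1, -0.6], 0, 0],
    [[0, 0, -0.5], 0, 0],
    [[0, 0, -0.4], 0, 0],
  ],
)

```text
clock: 6.05
tcp_pos: [544.0, 234.9, 77.5]
tcp_rot: [-0.012, 0.069, 0.997, -0.007]
force: [0.2, -0.6, -0.3]
opening: 0.5
```

Request:
step_arm(
  commands=[
    [[-0.1, -0.1, -0.3], 0, 0],
    [[0, 0, -0.3], 0, 0],
    [[0, 0, -0.3], 0, 0],
  ],
)

```text
clock: 6.3
tcp_pos: [542.5, 233.7, 67.1]
tcp_rot: [-0.013, 0.069, 0.997, -0.008]
force: [0.2, 0.6, 4.6]
opening: 0.4
```

Request:
step_arm(
  commands=[
    [[0, 0, -0.2], 0, 0],
    [[0, 0, -0.2], 0, 0],
  ],
)

```text
clock: 6.47
tcp_pos: [542.6, 233.7, 64.8]
tcp_rot: [-0.013, 0.069, 0.997, -0.008]
force: [-7.2, -3.0, 30.3]
opening: 0.4
```

The key has bottomed at z = 64.8 with 30 N. I hold briefly, then lift and move to the bar key at about (525.5, 136.5).

Request:
step_arm(
  commands=[
    [[0, 0, 0], 0, 0],
    [[0, 0, 0], 0, 0],
    [[0, 0, 1], 0, 0],
    [[0, 0, 2.5], 0, 0],
    [[0, 0, 2], 0, 0],
    [[-0.4, -2, 0], 0, 0],
    [[-0.4, -2.5, 0], 0, 0],
    [[-0.4, -2.5, 0], 0, 0],
    [[-0.4, -2, 0], 0, 0],
    [[0, 0, 0], 0, 0],
    [[0, 0, 0], 0, 0],
  ],
)

```text
clock: 7.38
tcp_pos: [526.4, 142.4, 125.9]
tcp_rot: [-0.011, 0.068, 0.998, -0.006]
force: [-0.3, -0.6, 1.5]
opening: 0.2
```

```bash
python3 - <<'E'
from h import *
p,d=env.read_camera('wrist')
q,d=env.read_camera('scene')
a=cv2.resize(p[100:260,170:512],(684,320)); b=cv2.resize(q[150:260,190:400],(500,262)); 
o=np.zeros((590,700,3),np.uint8);o[:320,:684]=a;o[325:587,:500]=b;cv2.imwrite('pics/c3.png',o)
E
```

```text
(no output)
```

View pics/c3.png

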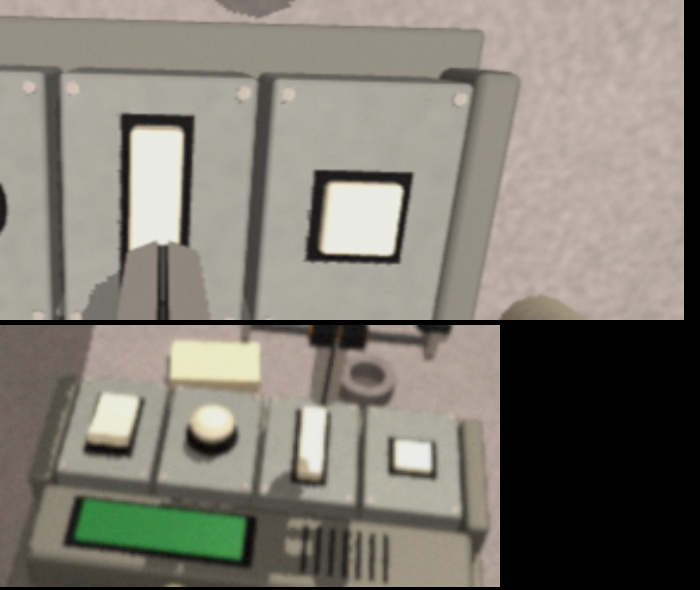

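The square key is now lower, with its dark rim visible all round, and the rocker is still over. Now the bar.

Request:
step_arm(
  commands=[
    [[0, -0.3, -1.5], 0, 0],
    [[0, -0.2, -1], 0, 0],
    [[0, 0, 0], 0, 0],
    [[0, 0, 0], 0, 0],
  ],
)

```text
clock: 7.82
tcp_pos: [527.8, 144.1, 99.9]
tcp_rot: [-0.011, 0.064, 0.998, -0.005]
force: [-0.1, -0.0, 0.2]
opening: 0.3
```

Request:
step_arm(
  commands=[
    [[-0.2, -0.5, -0.4], 0, 0],
    [[0, -0.3, -0.5], 0, 0],
    [[0, 0, -0.5], 0, 0],
    [[0, 0, 0], 0, 0],
  ],
)

```text
clock: 8.15
tcp_pos: [525.9, 137.5, 85.1]
tcp_rot: [-0.01, 0.063, 0.998, -0.004]
force: [0.4, -0.4, -0.4]
opening: 0.0
```

Request:
step_arm(
  commands=[
    [[0, -0.1, -0.4], 0, 0],
    [[0, 0, -0.4], 0, 0],
    [[0, 0, -0.3], 0, 0],
    [[0, 0, -0.2], 0, 0],
    [[0, 0, -0.2], 0, 0],
  ],
)

```text
clock: 8.57
tcp_pos: [526.5, 136.3, 69.2]
tcp_rot: [-0.01, 0.063, 0.998, -0.004]
force: [-0.9, 0.4, 2.9]
opening: 0.4
```

Request:
step_arm(
  commands=[
    [[0, 0, -0.2], 0, 0],
    [[0, 0, -0.2], 0, 0],
    [[0, 0, -0.2], 0, 0],
  ],
)

```text
clock: 8.82
tcp_pos: [526.6, 136.2, 64.7]
tcp_rot: [-0.01, 0.063, 0.998, -0.004]
force: [-7.0, -1.7, 33.3]
opening: 0.6
```

Request:
step_arm(
  commands=[
    [[0, 0, -0.1], 0, 0],
    [[0, 0, -0.1], 0, 0],
    [[0, 0, -0.1], 0, 0],
    [[0, 0, -0.1], 0, 0],
  ],
)

```text
clock: 9.15
tcp_pos: [526.5, 136.3, 65.2]
tcp_rot: [-0.009, 0.063, 0.998, -0.004]
force: [-3.3, -1.0, 10.4]
opening: 0.6
```

Steady at 10 N on the stop. I hold a further 2 s.

Request:
step_arm(
  commands=[
    [[0, 0, -0.1], 0, 0],
    [[0, 0, -0.1], 0, 0],
    [[0, 0, -0.1], 0, 0],
    [[0, 0, -0.1], 0, 0],
    [[0, 0, -0.1], 0, 0],
    [[0, 0, -0.1], 0, 0],
    [[0, 0, -0.1], 0, 0],
    [[0, 0, -0.1], 0, 0],
    [[0, 0, -0.1], 0, 0],
    [[0, 0, -0.1], 0, 0],
    [[0, 0, -0.1], 0, 0],
    [[0, 0, -0.1], 0, 0],
  ],
)

```text
clock: 10.15
tcp_pos: [526.5, 136.3, 65.2]
tcp_rot: [-0.007, 0.064, 0.998, -0.003]
force: [-2.6, -0.8, 11.5]
opening: 0.6
```

Request:
step_arm(
  commands=[
    [[0, 0, -0.1], 0, 0],
    [[0, 0, -0.1], 0, 0],
    [[0, 0, -0.1], 0, 0],
    [[0, 0, -0.1], 0, 0],
    [[0, 0, -0.1], 0, 0],
    [[0, 0, -0.1], 0, 0],
    [[0, 0, -0.1], 0, 0],
    [[0, 0, -0.1], 0, 0],
    [[0, 0, -0.1], 0, 0],
    [[0, 0, -0.1], 0, 0],
    [[0, 0, -0.1], 0, 0],
    [[0, 0, -0.1], 0, 0],
  ],
)

```text
clock: 11.15
tcp_pos: [526.5, 136.3, 65.2]
tcp_rot: [-0.005, 0.064, 0.998, -0.002]
force: [-2.7, -0.5, 10.8]
opening: 0.6
```

Held from 8.8 s to 11.15 s without a break. I release now.

Request:
step_arm(
  commands=[
    [[0, 0, 0.5], 0, 0],
    [[0, 0, 2], 0, 0],
    [[0, 0, 3], 0, 0],
    [[0, 0, 3], 0, 0],
    [[0, 0, 2], 0, 0],
    [[0, 0, 0], 0, 0],
    [[0, 0, 0], 0, 0],
    [[0, 0, 0], 0, 0],
  ],
)

```text
clock: 11.82
tcp_pos: [525.9, 136.5, 173.8]
tcp_rot: [-0.005, 0.063, 0.998, -0.002]
force: [0.3, -0.4, -0.6]
opening: 0.4
```

```bash
python3 - <<'E'
from h import *
s=env.read_state();print({k:np.round(s[k],3) for k in('clock','tcp_pos','force','qvel')})
p,d=env.read_camera('wrist')
q,d=env.read_camera('scene')
o=np.zeros((590,700,3),np.uint8);o[:320,:427]=cv2.resize(p,(427,320));o[325:587,:600]=cv2.resize(q[150:270,160:435],(600,262));cv2.imwrite('pics/c4.png',o)
E
```

```text
{'clock': np.float64(11.817), 'tcp_pos': array([525.916, 136.497, 173.771]), 'force': array([ 0.323, -0.362, -0.639]), 'qvel': array([-0.002,  0.007,  0.   ,  0.013, -0.001, -0.009,  0.001])}
```

View pics/c4.png

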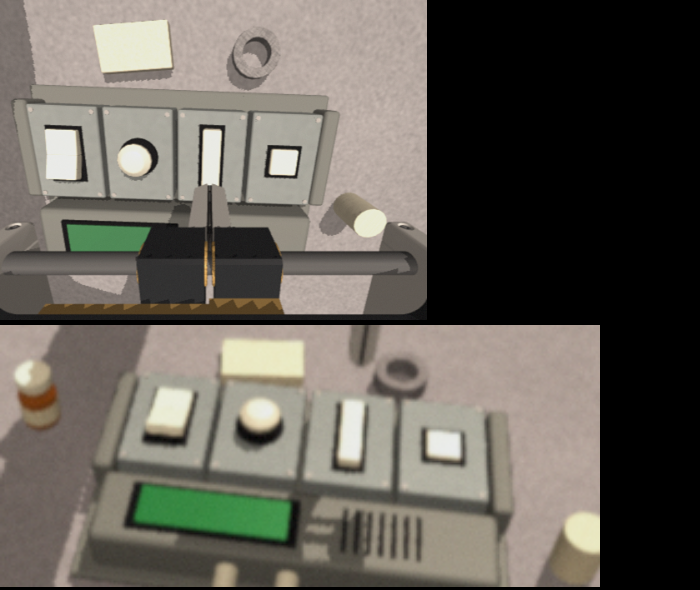

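The rocker is over, the square key is in, the bar is up again with its side face visible, the stop button is up, and the bystanders are in place. The arm is clear and still.

```bash
python3 -c "
from rig import env
print(env.hand_in())"
```

```text
the job is handed in; nothing more can be done
None
```

The start-up sequence is done in the required order and the job is handed in; the hand-in reports no verdict.

| Step | What happened | Check |
|---|---|---|
| Rocker | Pressed over to its end stop at z ≈ 67.5 mm | Pictures show it tipped over and still on at the end |
| Square key | Pressed to its stop at z ≈ 64.8 mm, 30 N | Pictures show it stayed in |
| Bar key | Held at its stop (z ≈ 65 mm, about 11 N) from 8.8 s to 11.15 s, then released | Last picture shows it up again |

- **Final state:** the last pictures show the stop button up and all four bystanders apparently in place. The arm ended clear of everything, at z ≈ 174 mm with near-zero wrist force, at about 11.8 s. I judged this by eye and did not measure bystander shifts or joint values.
- **Force on the rocker:** it reached 80 N for a moment at the rocker's end stop, more than I intended but under the 120 N limit.
- **Position disagreements:** the scene camera put three of the four key centres 8–10 mm farther in x than the top camera, probably because my outlines included the keys' side faces. I went by the top and wrist cameras, which agreed within about 5 mm.
- **Sideways drift:** the arm drifted 12–16 mm sideways while descending to the rocker and to the square key. I corrected it each time before touching anything.

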